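# Set the polariscope ring to the pointed marker and take the reading

## Task

On the round polariscope, push the ring's lever around with the outside of the fingers until its pointer stands in line with the pointed (cone) marker on the scale, not the flat one. Then press the instrument's push button fully in and let it come back, leaving the ring where you set it. Do not take the lever between the fingers, do not press the button before the ring is set, and leave the two bottles and the cup standing where they are.

Things in the scene. Friction and masses are not known exactly. Their poses are not given: they have to be found in the camera images.
- polariscope: round white housing fixed to the bench, 290 mm diameter, flat top 40 mm above the bench; its aluminium scale has a tick every 5 degrees from -75 to +75 degrees about its x axis. Origin: centre of its underside, on the ring's vertical axis; x points from the axis to the middle of the scale (away from the button), z up
- ring (a joint): angle (rad) of the black ring (104 mm diameter, glass in the middle, top 60 mm above the bench) and its steel lever; 0 = lever along the housing's x axis, positive anticlockwise from above, stops at +-1.35. Stays where it is left; moderate friction, about 1.5 N at the post turns it
- lever_post (a point): centre of the top of the upright black post on the lever: 18 mm diameter, 85 mm from the ring's axis, its top 86 mm above the bench, standing free from 52 mm up. The flat lever bar under it is 12 mm wide, 46 to 52 mm above the bench
- pointer_tip (a point): tip of the lever's steel pointer, 112 mm from the ring's axis, 48 mm above the bench; axis, post and pointer tip lie on one straight line
- pointer_aim (a point): the point on that same line 13 mm beyond the pointer tip, 125 mm from the ring's axis (the radius on which the markers stand); it turns with the ring
- cone: the pointed brass marker that is the target: cone 18 mm diameter, 30 mm high, fixed on a dark steel rider (22 x 22 x 4 mm) on the scale, 125 mm from the ring's axis. May be on either side of the pointer. Origin: centre of its underside, 45 mm above the bench
- disc: the flat brass marker, not the target: disc 18 mm diameter, 6 mm high, fixed on the same kind of rider, 125 mm from the ring's axis, on the other side. Origin: centre of its underside
- button_top (a point): centre of the top of the grey push button (26 mm diameter, in a black collar of 42 mm) on the housing's top, 105 mm from the ring's axis, opposite the middle of the scale; its top is 62 mm above the bench when out and 56 mm when fully in, the collar's rim 52 mm
- button (a joint): how far the button is pressed (m): 0 out, 0.006 fully in; springs back by itself; fully in takes 4 N
- amber_bottle: bystander: amber jar, 44 mm diameter, 85 mm high, standing beside the housing; origin: centre of its underside
- clear_bottle: bystander: clear glass bottle, 52 mm diameter, 100 mm high, standing beside the housing; origin: centre of its underside
- cup: bystander: small white cup, 60 mm diameter, 50 mm high; origin: centre of its underside

How it is judged:
On the way, in this order (a step that is already met when the one before it is completed fails the run):
1. the pointer stands in line with the cone marker, the button still out (horizontal distance between pointer_aim and cone below 0.004 m and value of joint button below 0.002 m), for 0.3 s.
2. the button is pressed fully in with the pointer on the cone marker (horizontal distance between pointer_aim and cone below 0.004 m and value of joint button above 0.0045 m), for 0.05 s.
At the end, for the whole second after the job is handed in: the pointer is in line with the cone marker within 4 mm at the marker (about 1.8 degrees), the ring at rest, the button out again, bottles and cup upright within 12 mm of where they stood (horizontal distance between pointer_aim and cone below 0.004 m and value of joint button below 0.0015 m and velocity of joint ring between -0.02 and 0.02 rad/s and not (distance of amber_bottle from where it was at the start of the episode above 0.012 m or angle between amber_bottle's own z axis and vertical above 0.3 rad) and not (distance of clear_bottle from where it was at the start of the episode above 0.012 m or angle between clear_bottle's own z axis and vertical above 0.3 rad) and not (distance of cup from where it was at the start of the episode above 0.012 m or angle between cup's own z axis and vertical above 0.3 rad)); the robot touches nothing.
It fails at once if the lever's post is taken between the fingers (horizontal distance between the grasp point and lever_post below 0.012 m and z of the grasp point in the frame of lever_post below 0.012 m).
It fails at once if the lever's pointer is taken between the fingers (horizontal distance between the grasp point and pointer_tip below 0.008 m and z of the grasp point in the frame of pointer_tip below 0.02 m).
It fails at once if the button is pressed while the pointer is off the cone marker (value of joint button above 0.003 m and horizontal distance between pointer_aim and cone above 0.005 m).
It fails at once if a bottle or the cup is moved by more than 12 mm, lifted or tipped ((distance of amber_bottle from where it was at the start of the episode above 0.012 m or angle between amber_bottle's own z axis and vertical above 0.3 rad) or (distance of clear_bottle from where it was at the start of the episode above 0.012 m or angle between clear_bottle's own z axis and vertical above 0.3 rad) or (distance of cup from where it was at the start of the episode above 0.012 m or angle between cup's own z axis and vertical above 0.3 rad)).
It also fails if it takes over 48 s, if anything falls off the work surface, if the arm or the gripper's body presses on something with over 40 N, if the wrist force passes 120 N, or if a joint passes its speed limit or range.

## Robot

A 7-joint arm with a two-finger parallel gripper is mounted at the origin on the work surface. World frame = base frame: x ahead of the robot, y to its left, z up, the work surface at z = 0. Lengths are in m, angles in rad, forces in N, time in s.
With the tool pointing down it reaches from about 0.425 to 0.925 m from the base axis. Payload 6.8 kg.
Tool frame: the origin (TCP) lies midway between the tips of the shut fingers; the grasp point (between the pads) lies 19 mm behind it; y points along the fingers, z is the direction in which the jaws open and shut, and the axes are right-handed (so a half turn about y gives the same grasp; the last joint's range is limited). The gripper opens to 85 mm and grips with 20 to 120 N. Pads are 22 mm wide; open, the fingers measure 114 mm over their backs; the gripper's body (76 mm by 85 mm) begins 54 mm behind the grasp point. The pads swing forward as they close: fully open they stand 13 mm farther back than shut.
Start: joints at [-1.412, 0.477, 0.022, 1.555, -0.011, 1.109, -0.083], TCP at [0.178, 0.651, 0.196] pointing down, gripper open.
Joint ranges: [-2.96, 2.96], [-0.34, 2.1], [-1.41, 1.46], [0.24, 2.44], [-1.37, 4.51], [0.17, 1.92], [-2.96, 2.96]. Speed limits (rad/s): [2.39, 2.39, 3.14, 3.14, 3.14, 3.14, 3.14].

## Interface

Orientations are given as a unit quaternion [w, x, y, z].
In Python, from station import bot gives the robot as it stands. The module is installed in compiled form; this text tells all that it offers.
- The arm moves only by the shell command python3 -m crank 'ROWS' [FORCE]. ROWS is JSON, a list of rows, each an object with "linear": the shift along the tool's x, y, z in m, a list of three; "dr": the turn, a rotation vector about the tool's x, y, z in degrees, a list of three; "hand": the gripper command: -1 is shut, 1 is fully open, values between are in proportion. A call has 1 to 10 rows; each row is the pose to reach, as a shift and turn from the pose commanded when the call began, along the tool's axes at that moment; what a row does not reach only later rows make up. A row lasts 1/12 s, in which the tool goes at most 41.7 mm and 7.16 degrees, less where a joint would pass 70% of its speed; a pose out of reach is approached as far as the arm can. A call with a gripper value outside its range is refused whole. The fingers move at their own pace and stop on an object; FORCE is the grip in N (left out, the last holds). Time passes only in rows, so rows that repeat a pose let the fingers close. It gives the time, the measured TCP pose, the force and the opening at its end, in the units of the state.
- bot.get_obs(): the state, without advancing time (a new reading comes with each control period).
- bot.read_camera(name): name is "scene" or "top" or "wrist"; returns the picture (384x512x3 uint8, blue, green, red); there is no depth.
- bot.camera_params(name): a dict with "K" (3x3 intrinsics, pixels), "k1" (the pictures are not rectified: a ray, as slopes to the right and down, at radius r is drawn at 1 + k1 r^2 times it, then the intrinsics apply), "R" (3x3) and "t" (3): a world point X has camera coordinates R X + t; the wrist camera has in their place "hand_eye" (4x4, takes a point from camera to tool coordinates, whose origin is the TCP and whose axes are the tool frame's). Camera axes: x right, y down, z forward; pixel columns grow to the right and rows downward; lengths in m; the calibration is good to about 2 mm. A picture is of the moment at which its call begins: read the wrist's pose just before it. camera_params takes no time and is no camera call.
- bot.hand_in(): hands the job in, once; it reports no verdict.
Trained networks look in the newest picture that a camera, given by its name, has taken for a name from the list of things; names that differ only in an ending like _2 or _b are one class to them, and where a whole thing is asked for, a point or a joint stands for the part that bears it (a point fixed in the world has none). Each returns a list of dicts, best first, with "score" (0 to 1); they miss things now and then, are a little off and sometimes report something else, mostly with a low value. They report only what shows in the picture. A call takes as long as a camera call.
- bot.search_frame(camera, target): "extent" ([left, top, right, bottom] in pixels, round what is visible of it).
- bot.cut_out(camera, target): "pixels" (384x512 bool, what is visible of it) and "extent" ([left, top, right, bottom] in pixels, round what is visible of it).
- bot.place_of(camera, target): "xy" ([column, row] in pixels: a listed point, or the origin of a listed thing).
The state is a dict: "t": time; "q": joint angles; "joint_vel": joint speeds; "joint_torque": joint torques, N m; "eef_pos": TCP position; "tool_rot": TCP orientation; "contact_force": force on the tool from outside, world axes, zero at the start; "torque": the same for the moment, N m; "gripper_width": opening from 0.0 (shut) to 1.0 (fully open).
Only numpy, scipy, OpenCV 4.12 (cv2) and the standard library are available. Lean on these libraries where they do the work, as an engineer would, in place of code of your own. Each camera call takes 0.05 s, during which the arm holds its last target. There are 200 camera calls.

## Working session

There is one attempt and no reset: what is moved stays moved. The work goes in short steps, Python scripts to look and compute and a shell command to move; the robot and the scene stay as the last step left them, time stands still between calls to the robot, and variables do not carry over. Pictures are saved under pics/ and viewed, about 8 in all and at most 12, crops included, and the job is handed in when it is done.

```bash
mkdir -p pics; cat > h.py <<'E'
import numpy as np, cv2
from station import bot
from scipy.spatial.transform import Rotation as Rot
def cam(n):
    p=bot.camera_params(n); K=np.array(p["K"]); k1=p["k1"]
    if "R" in p: return K,k1,np.array(p["R"]),np.array(p["t"])
    o=bot.get_obs(); q=o["tool_rot"]; Rt=Rot.from_quat([q[1],q[2],q[3],q[0]]).as_matrix()
    H=np.array(p["hand_eye"]); Rc=Rt@H[:3,:3]; c=Rt@H[:3,3]+np.array(o["eef_pos"])
    return K,k1,Rc.T,-Rc.T@c
def topl(C,uv,z):
    K,k1,R,t=C
    d=np.linalg.inv(K)@[uv[0],uv[1],1]; d=d[:2]/d[2]; s=d.copy()
    for _ in range(30): s=d/(1+k1*(s@s))
    r=R.T@np.array([s[0],s[1],1]); c=-R.T@t
    return c+r*(z-c[2])/r[2]
Z=dict(polariscope=0,lever_post=.086,pointer_tip=.048,pointer_aim=.048,cone=.045,disc=.045,button_top=.062,amber_bottle=0,clear_bottle=0,cup=0)
def look(n,things,fn=None):
    C=cam(n); im=bot.read_camera(n)
    if fn: cv2.imwrite("pics/"+fn,im)
    out={}
    for th in things:
        r=bot.place_of(n,th)
        for d in r[:2]:
            P=topl(C,d["xy"],Z[th]); print(n,th,round(d["score"],2),np.round(d["xy"],1),np.round(P,4))
        if r: out[th]=topl(C,r[0]["xy"],Z[th])
    return out
E
python3 - <<'E'
from h import *
o=bot.get_obs(); print(o["t"],o["eef_pos"],o["tool_rot"],o["contact_force"],o["gripper_width"])
q=o["tool_rot"];print(Rot.from_quat([q[1],q[2],q[3],q[0]]).as_matrix().round(3))
for n in ["top","scene"]: look(n,list(Z),n+"0.png")
a=np.hstack([cv2.imread("pics/top0.png"),cv2.imread("pics/scene0.png")])
cv2.imwrite("pics/both.png",cv2.resize(a,(800,300)))
print(bot.get_obs()["t"])
E
```

```text
0.0 [0.17779275 0.65048738 0.19541134] [-0.7001759   0.70147381 -0.09408405  0.09400207] [-0.37444557  0.62945813 -0.04695302] 0.9976210097190799
[[ 0.965 -0.     0.264]
 [-0.264 -0.002  0.965]
 [ 0.    -1.    -0.002]]
top polariscope 0.79 [241.6 203.9] [0.5999 0.0882 0.    ]
top lever_post 0.57 [252.6 153.2] [0.6915 0.0589 0.086 ]
top pointer_tip 0.88 [254.3 145.6] [0.7162 0.0559 0.048 ]
top pointer_aim 0.67 [256.6 140.3] [0.7274 0.0508 0.048 ]
top cone 0.42 [212.2 149.2] [0.7124 0.1441 0.045 ]
top disc 0.47 [299.2 183.4] [ 0.6345 -0.0341  0.045 ]
top button_top 0.63 [224.8 245.3] [0.5132 0.1198 0.062 ]
top amber_bottle 0.55 [342.1 217.7] [ 0.5629 -0.1285  0.    ]
top clear_bottle 0.95 [147.7 202.4] [0.6095 0.2951 0.    ]
top cup 0.93 [161.6 147.2] [0.7325 0.2643 0.    ]
scene polariscope 0.74 [275.9 196.9] [0.6046 0.085  0.    ]
scene lever_post 0.63 [298.6 210.1] [0.6934 0.0598 0.086 ]
scene pointer_tip 0.86 [304.7 233.9] [0.7204 0.0554 0.048 ]
scene pointer_aim 0.55 [308.3 241. ] [0.7347 0.0514 0.048 ]
scene cone 0.44 [340.8 206.5] [0.7142 0.1468 0.045 ]
scene button_top 0.44 [261.  137.9] [0.5063 0.1202 0.062 ]
scene amber_bottle 0.68 [175.6 237. ] [ 0.5669 -0.1201  0.    ]
scene amber_bottle 0.56 [306.3 237.6] [0.7098 0.0744 0.    ]
scene clear_bottle 0.89 [359.3 152.3] [0.6178 0.3004 0.    ]
scene clear_bottle 0.41 [307.3 238.4] [0.7122 0.0748 0.    ]
scene cup 0.94 [390.9 200. ] [0.7434 0.2636 0.    ]
scene cup 0.59 [174.4 234.5] [ 0.561  -0.1192  0.    ]
1.1
```

View pics/top0.png

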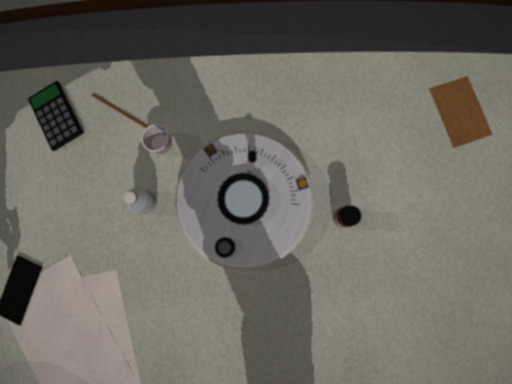

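The top view shows the housing centred at about (244,200), the post at (252,156), the markers at (210,150) and (303,183), and the button at (225,247). I can't tell cone from disc at this size, so I'll enlarge the scene view.

```bash
python3 - <<'E'
import cv2,numpy as np
a=cv2.imread("pics/scene0.png")[120:290,160:420]
b=cv2.imread("pics/top0.png")[125:275,165:370]
a=cv2.resize(a,(800,523),interpolation=3)
cv2.imwrite("pics/s1.png",np.clip(a*1.5,0,255).astype(np.uint8))
E
```

```text
(no output)
```

View pics/s1.png

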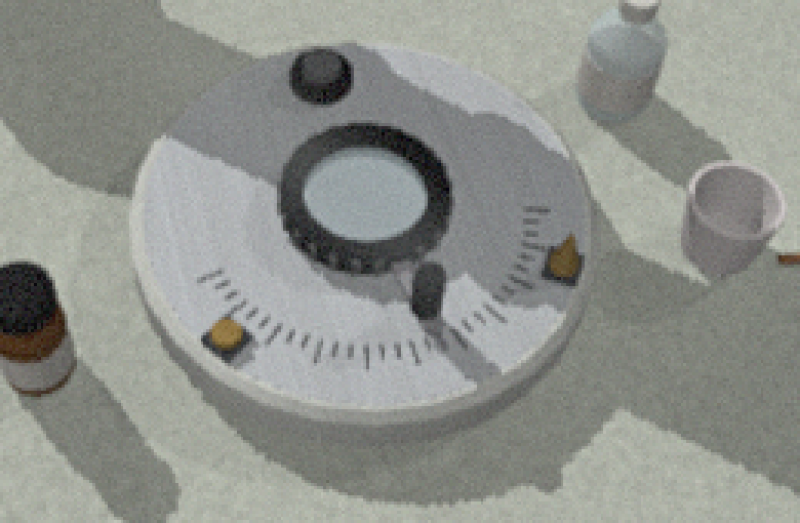

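The enlarged view confirms the network's labels. The cone is the pointed marker at scene (344,204), world about (0.713,0.145). The flat disc is on the other side. The ring has to turn about +44° from the lever's present direction.

```bash
python3 - <<'E'
from h import *
p=bot.camera_params("wrist"); print(np.array(p["hand_eye"]).round(3),p["K"],p["k1"])
o=bot.get_obs();q=o["tool_rot"];R=Rot.from_quat([q[1],q[2],q[3],q[0]]).as_matrix()
tgt=np.array([.62,.03,.26]); print(R.T@(tgt-o["eef_pos"]))
E
```

```text
[[ 0.     0.948  0.318 -0.081]
 [-0.001 -0.318  0.948 -0.178]
 [ 1.    -0.001  0.     0.001]
 [ 0.     0.     0.     1.   ]] [[266.703437     0.         256.56510616]
 [  0.         266.703437   192.3631642 ]
 [  0.           0.           1.        ]] -0.007397083172394772
[ 0.59014928 -0.06356488 -0.48256939]
```

```bash
python3 -m crank '[{"linear":[0.033,0,-0.024],"dr":[0,0,0],"hand":-1},{"linear":[0.065,0,-0.048],"dr":[0,0,0],"hand":-1},{"linear":[0.098,0,-0.073],"dr":[0,0,0],"hand":-1},{"linear":[0.13,0,-0.097],"dr":[0,0,0],"hand":-1},{"linear":[0.163,0,-0.121],"dr":[0,0,0],"hand":-1},{"linear":[0.196,0,-0.145],"dr":[0,0,0],"hand":-1},{"linear":[0.228,0,-0.17],"dr":[0,0,0],"hand":-1},{"linear":[0.26,0,-0.194],"dr":[0,0,0],"hand":-1},{"linear":[0.294,0,-0.218],"dr":[0,0,0],"hand":-1},{"linear":[0.326,0,-0.242],"dr":[0,0,0],"hand":-1}]'
python3 -m crank '[{"linear":[0.033,0,-0.024],"dr":[0,0,0],"hand":-1},{"linear":[0.065,0,-0.048],"dr":[0,0,0],"hand":-1},{"linear":[0.098,0,-0.073],"dr":[0,0,0],"hand":-1},{"linear":[0.13,0,-0.097],"dr":[0,0,0],"hand":-1},{"linear":[0.163,0,-0.121],"dr":[0,0,0],"hand":-1},{"linear":[0.196,0,-0.145],"dr":[0,0,0],"hand":-1},{"linear":[0.228,0,-0.17],"dr":[0,0,0],"hand":-1},{"linear":[0.26,0,-0.194],"dr":[0,0,0],"hand":-1},{"linear":[0.294,0,-0.218],"dr":[0,0,0],"hand":-1},{"linear":[0.326,0,-0.242],"dr":[0,0,0],"hand":-1}]'
python3 -m crank '[{"linear":[0,0,0],"dr":[0,0,0],"hand":-1},{"linear":[0,0,0],"dr":[0,0,0],"hand":-1}]'
python3 - <<'E'
from h import *
o=bot.get_obs();print(o["eef_pos"])
look("wrist",["lever_post","pointer_tip","pointer_aim","cone","disc"],"w1.png")
look("top",["lever_post","pointer_tip","cone","polariscope"])
E
```

```text
t: 1.93
eef_pos: [0.4299, 0.33, 0.1968]
tool_rot: [0.701, -0.701, 0.094, -0.094]
contact_force: [-0.9, 0.5, 0.2]
gripper_width: 0.001
t: 2.77
eef_pos: [0.6805, 0.0107, 0.1966]
tool_rot: [0.701, -0.701, 0.094, -0.094]
contact_force: [1.2, 0.9, 0.7]
gripper_width: 0.002
t: 2.93
eef_pos: [0.6801, 0.0086, 0.1961]
tool_rot: [-0.7, 0.701, -0.096, 0.096]
contact_force: [0.1, 0.2, 0.5]
gripper_width: -0.002
[0.68014815 0.0086013  0.19607884]
wrist lever_post 0.88 [307.2 177.4] [0.6941 0.0647 0.086 ]
wrist pointer_tip 0.61 [300.3 190.5] [0.7208 0.0568 0.048 ]
wrist cone 0.58 [370.8 165.1] [0.7129 0.1501 0.045 ]
wrist disc 0.65 [206.7 146.7] [ 0.6354 -0.0415  0.045 ]
top cone 0.65 [212.2 146.3] [0.7186 0.144  0.045 ]
```

View pics/w1.png

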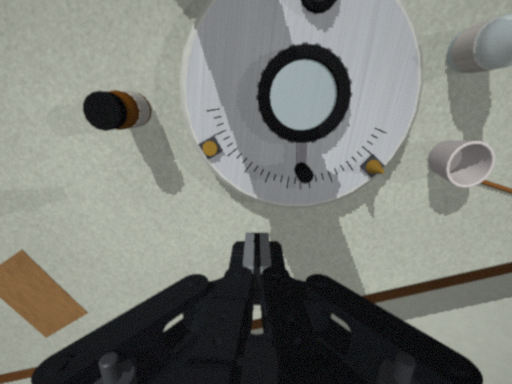

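The wrist picture is clear: post (304,173), cone (374,167), disc (209,148), ring centre near (304,93), with the shut fingers pointing down at (257,245). Next I'll get the ring axis and the angles.

```bash
cat >> h.py <<'E'
def ring(n):
    C=cam(n); r=bot.cut_out(n,"ring"); m=r[0]["pixels"].astype(np.uint8)
    return C,m
def ang(c,P): d=np.degrees(np.arctan2(P[1]-c[1],P[0]-c[0])); return round(d,2),round(float(np.hypot(*(P-c)[:2])),4)
E
python3 - <<'E'
from h import *
im=cv2.imread("pics/w1.png"); C=cam("wrist")
g=cv2.cvtColor(im,cv2.COLOR_BGR2GRAY)
m=(g<60).astype(np.uint8); m[:35]=0; m[150:]=0; m[:,:250]=0; m[:,360:]=0
cs,_=cv2.findContours(m,cv2.RETR_EXTERNAL,cv2.CHAIN_APPROX_NONE); c=max(cs,key=cv2.contourArea)
W=np.array([topl(C,p[0],.06)[:2] for p in c]); (x,y),r=cv2.minEnclosingCircle(W.astype(np.float32)*1000)
A=np.c_[2*W,np.ones(len(W))]; s=np.linalg.lstsq(A,(W**2).sum(1),rcond=None)[0]
ctr=s[:2]; print("axis",ctr,np.sqrt(s[2]+ctr@ctr),x,y,r)
np.save("ctr.npy",ctr)
for k,v in dict(post=[.6941,.0647],tip=[.7208,.0568],cone=[.7129,.1501],disc=[.6354,-.0415]).items(): print(k,ang(ctr,np.array(v)))
E
```

```text
axis [0.60787849 0.08756342] 0.05084374366853492 607.9450073242188 87.4796142578125 51.80870819091797
post (np.float64(-14.85), 0.0892)
tip (np.float64(-15.24), 0.117)
cone (np.float64(30.77), 0.1222)
disc (np.float64(-77.96), 0.132)
```

```bash
python3 -m crank '[{"linear":[0,0.03,0],"dr":[0,0,0],"hand":-1},{"linear":[-0.002,0.06,0],"dr":[0,0,0],"hand":-1},{"linear":[-0.004,0.09,0],"dr":[0,0,0],"hand":-1},{"linear":[-0.006,0.115,0],"dr":[0,0,0],"hand":-1},{"linear":[-0.006,0.132,0],"dr":[0,0,0],"hand":-1},{"linear":[-0.006,0.132,0],"dr":[0,0,0],"hand":-1},{"linear":[-0.006,0.132,0],"dr":[0,0,0],"hand":-1}]'
python3 - <<'E'
from h import *
look("wrist",["lever_post","pointer_tip","cone"],"w2.png")
E
```

```text
t: 4.07
eef_pos: [0.673, 0.0139, 0.0639]
tool_rot: [-0.701, 0.701, -0.095, 0.093]
contact_force: [0.0, -0.5, 0.7]
gripper_width: -0.002
wrist lever_post 0.61 [336.3 238.1] [0.6902 0.0647 0.086 ]
wrist pointer_tip 0.78 [321.1 248.5] [0.7194 0.0578 0.048 ]
wrist pointer_tip 0.71 [336.2 241.2] [0.716 0.071 0.048]
wrist cone 0.64 [431.5 211.1] [0.7114 0.1499 0.045 ]
```

View pics/w2.png

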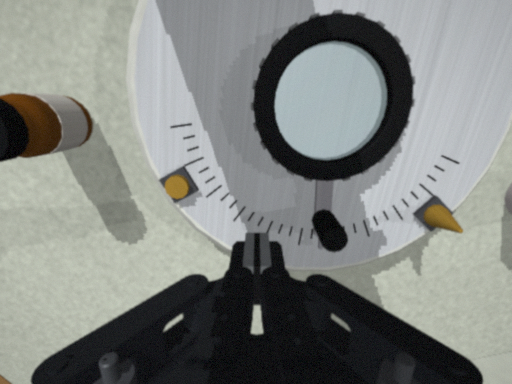

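The picture shows the fingers down on the bench-side of the post: post at (330,231), pointer under it, cone (440,216). The path is clear, so I'll push along the arc.

```bash
python3 -m crank '[{"linear":[0.001,0,0.010],"dr":[0,0,0],"hand":-1},{"linear":[0.002,0,0.020],"dr":[0,0,0],"hand":-1},{"linear":[0.002,0,0.030],"dr":[0,0,0],"hand":-1},{"linear":[0.004,0,0.037],"dr":[0,-5,0],"hand":-1},{"linear":[0.005,0,0.045],"dr":[0,-10,0],"hand":-1},{"linear":[0.005,0,0.0525],"dr":[0,-15,0],"hand":-1},{"linear":[0.005,0,0.060],"dr":[0,-20,0],"hand":-1},{"linear":[0.004,0,0.0675],"dr":[0,-25,0],"hand":-1},{"linear":[0.003,0,0.075],"dr":[0,-30,0],"hand":-1},{"linear":[0.003,0,0.075],"dr":[0,-30,0],"hand":-1}]'
python3 - <<'E'
from h import *
c=np.load("ctr.npy")
print(bot.get_obs()["eef_pos"],bot.get_obs()["contact_force"])
r=look("wrist",["lever_post","pointer_tip","cone"],"w3.png")
for k in r: print(k,ang(c,r[k][:2]))
E
```

```text
t: 5.1
eef_pos: [0.6965, 0.0897, 0.0645]
tool_rot: [0.702, -0.7, -0.093, 0.093]
contact_force: [-0.0, 0.7, -0.6]
gripper_width: -0.001
[0.69646217 0.08965078 0.06447786] [-0.01372573  0.69380769 -0.5602072 ]
wrist lever_post 0.75 [217.6 217.3] [0.6923 0.0632 0.086 ]
wrist pointer_tip 0.66 [208.9 227.6] [0.7208 0.0571 0.048 ]
wrist cone 0.88 [319.8 246. ] [0.715  0.1503 0.045 ]
lever_post (np.float64(-16.07), 0.0878)
pointer_tip (np.float64(-15.12), 0.1169)
cone (np.float64(30.34), 0.1241)
```

View pics/w3.png

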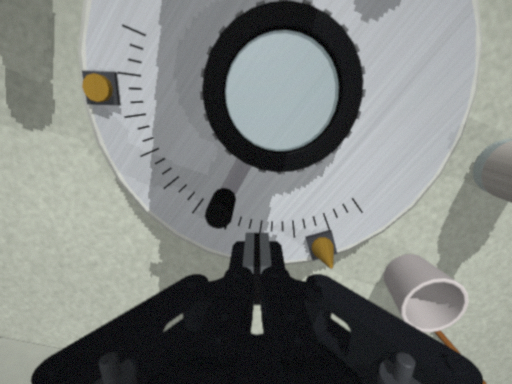

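The fingers passed over the post without turning it: the lever is still at about -15°. The fingertips also appear in the image higher than the calibration predicts for the TCP. I'll check against the fixed scene camera.

```bash
python3 - <<'E'
from h import *
im=bot.read_camera("scene"); o=bot.get_obs(); print(o["eef_pos"],o["t"])
cv2.imwrite("pics/s2r.png",im)
K,k1,R,t=cam("scene")
def proj(X):
    c=R@X+t; s=c[:2]/c[2]; s=s*(1+k1*(s@s)); return (K@[s[0],s[1],1])[:2]
P=np.array(o["eef_pos"])
f=4; x0,y0=210,80
b=cv2.resize(im[y0:y0+150,x0:x0+200],None,fx=f,fy=f,interpolation=3)
b=np.clip(b*1.5,0,255).astype(np.uint8)
for dz,col in((0,(0,0,255)),(.02,(0,255,0)),(.04,(255,0,0))):
    p=(proj(P+[0,0,dz])-[x0,y0])*f; print(dz,p); cv2.drawMarker(b,tuple(int(v) for v in p),col,cv2.MARKER_CROSS,14,1)
cv2.imwrite("pics/s2.png",b)
E
```

```text
[0.69618191 0.08501012 0.06443603] 5.35
0 [398.52674665 523.04166167]
0.02 [403.54112038 497.67468525]
0.04 [408.77734827 471.18535659]
```

View pics/s2.png

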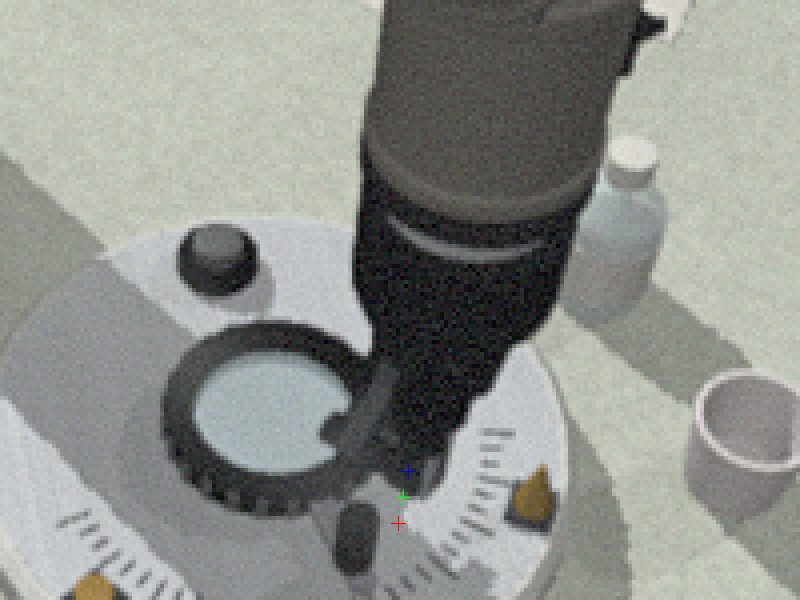

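Both cameras show the fingertips about 25–30 mm behind the nominal TCP, so they passed above the 86 mm post. The scene crop puts the tip near (412,485), and the TCP projects to (398,523). I'll go back over high and settle the true tip height by touching down on the housing behind the post.

```bash
python3 -m crank '[{"linear":[0,-0.02,0],"dr":[0,0,0],"hand":-1},{"linear":[0,-0.04,0],"dr":[0,0,0],"hand":-1},{"linear":[0,-0.06,0],"dr":[0,0,0],"hand":-1},{"linear":[-0.008,-0.06,-0.013],"dr":[0,6,0],"hand":-1},{"linear":[-0.016,-0.06,-0.026],"dr":[0,12,0],"hand":-1},{"linear":[-0.024,-0.06,-0.039],"dr":[0,18,0],"hand":-1},{"linear":[-0.031,-0.06,-0.052],"dr":[0,24,0],"hand":-1},{"linear":[-0.038,-0.06,-0.064],"dr":[0,30,0],"hand":-1},{"linear":[-0.038,-0.06,-0.064],"dr":[0,30,0],"hand":-1}]'
python3 -m crank '[{"linear":[0,0.02,0],"dr":[0,0,0],"hand":-1},{"linear":[0,0.04,0],"dr":[0,0,0],"hand":-1},{"linear":[0,0.06,0],"dr":[0,0,0],"hand":-1},{"linear":[0,0.066,0],"dr":[0,0,0],"hand":-1},{"linear":[0,0.070,0],"dr":[0,0,0],"hand":-1},{"linear":[0,0.074,0],"dr":[0,0,0],"hand":-1},{"linear":[0,0.076,0],"dr":[0,0,0],"hand":-1},{"linear":[0,0.078,0],"dr":[0,0,0],"hand":-1},{"linear":[0,0.078,0],"dr":[0,0,0],"hand":-1}]'
python3 -m crank '[{"linear":[0,0.001,0],"dr":[0,0,0],"hand":-1},{"linear":[0,0.002,0],"dr":[0,0,0],"hand":-1},{"linear":[0,0.003,0],"dr":[0,0,0],"hand":-1},{"linear":[0,0.004,0],"dr":[0,0,0],"hand":-1},{"linear":[0,0.004,0],"dr":[0,0,0],"hand":-1}]'
python3 -m crank '[{"linear":[0,0.001,0],"dr":[0,0,0],"hand":-1},{"linear":[0,0.002,0],"dr":[0,0,0],"hand":-1},{"linear":[0,0.003,0],"dr":[0,0,0],"hand":-1},{"linear":[0,0.003,0],"dr":[0,0,0],"hand":-1}]'
```

```text
t: 6.1
eef_pos: [0.6749, 0.0091, 0.1246]
tool_rot: [-0.699, 0.701, -0.098, 0.098]
contact_force: [-0.0, -0.9, 0.3]
gripper_width: 0.002
t: 6.85
eef_pos: [0.676, 0.014, 0.0469]
tool_rot: [0.701, -0.701, 0.094, -0.094]
contact_force: [0.2, -0.4, 0.4]
gripper_width: -0.0
t: 7.27
eef_pos: [0.6755, 0.0139, 0.0422]
tool_rot: [-0.701, 0.701, -0.094, 0.094]
contact_force: [0.5, 0.1, 0.1]
gripper_width: 0.001
t: 7.6
eef_pos: [0.6755, 0.0139, 0.0391]
tool_rot: [-0.701, 0.701, -0.094, 0.094]
contact_force: [0.2, -0.3, -0.5]
gripper_width: -0.001
```

There is no contact even with the reported z at 39 mm, below the 41 mm scale, so the fingertips really do sit well above the reported TCP. I'll push with the TCP near 34 mm, which puts the tip at about 60 mm.

```bash
python3 -m crank '[{"linear":[0,0.003,0.005],"dr":[0,0,0],"hand":-1},{"linear":[0,0.005,0.013],"dr":[0,0,0],"hand":-1},{"linear":[0,0.005,0.021],"dr":[0,0,0],"hand":-1},{"linear":[0,0.005,0.029],"dr":[0,0,0],"hand":-1},{"linear":[0.002,0.005,0.0365],"dr":[0,-5,0],"hand":-1},{"linear":[0.003,0.005,0.044],"dr":[0,-10,0],"hand":-1},{"linear":[0.003,0.005,0.048],"dr":[0,-12.5,0],"hand":-1},{"linear":[0.003,0.005,0.052],"dr":[0,-15,0],"hand":-1},{"linear":[0.003,0.005,0.052],"dr":[0,-15,0],"hand":-1}]'
python3 - <<'E'
from h import *
c=np.load("ctr.npy")
print(bot.get_obs()["eef_pos"],bot.get_obs()["contact_force"])
r=look("wrist",["lever_post","pointer_tip","cone"],"w4.png")
for k in r: print(k,ang(c,r[k][:2]))
E
```

```text
t: 8.35
eef_pos: [0.6921, 0.0651, 0.0341]
tool_rot: [0.707, -0.707, 0.001, -0.0]
contact_force: [-0.1, -0.8, -0.5]
gripper_width: 0.005
[0.69211946 0.06510482 0.03412492] [-0.13306601 -0.79443111 -0.49735665]
wrist lever_post 0.93 [299.  261.1] [0.6938 0.0892 0.086 ]
wrist pointer_tip 0.19 [ 88.5 145.8] [ 0.6363 -0.0373  0.048 ]
wrist cone 0.65 [375.4 251.7] [0.7129 0.1512 0.045 ]
lever_post (np.float64(1.1), 0.086)
pointer_tip (np.float64(-77.16), 0.1281)
cone (np.float64(31.2), 0.1228)
```

View pics/w4.png

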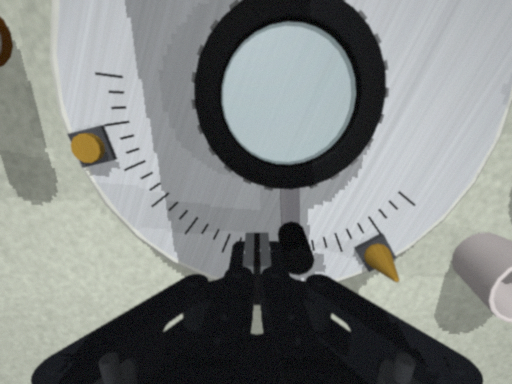

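The push works now. The post, at (293,245) in the image, is against the outside of the finger, and the lever has turned to about 0–1°. The cone at (380,260) is about 30° further on. I'll continue to +25°, then measure.

```bash
python3 -m crank '[{"linear":[0.001,0,0.004],"dr":[0,-2.5,0],"hand":-1},{"linear":[0.002,0,0.0075],"dr":[0,-5,0],"hand":-1},{"linear":[0.0025,0,0.0115],"dr":[0,-7.5,0],"hand":-1},{"linear":[0.003,0,0.015],"dr":[0,-10,0],"hand":-1},{"linear":[0.003,0,0.019],"dr":[0,-12.5,0],"hand":-1},{"linear":[0.003,0,0.023],"dr":[0,-15,0],"hand":-1},{"linear":[0.003,0,0.0265],"dr":[0,-17.5,0],"hand":-1},{"linear":[0.003,0,0.0305],"dr":[0,-20,0],"hand":-1},{"linear":[0.0025,0,0.0345],"dr":[0,-22.5,0],"hand":-1},{"linear":[0.002,0,0.038],"dr":[0,-25,0],"hand":-1}]'
python3 -m crank '[{"linear":[0,0,0],"dr":[0,0,0],"hand":-1},{"linear":[0,0,0],"dr":[0,0,0],"hand":-1}]'
python3 - <<'E'
from h import *
c=np.load("ctr.npy")
for n in ["wrist","top","scene"]:
    r=look(n,["lever_post","pointer_tip","pointer_aim","cone"],n+"5.png")
    for k in r: print(k,ang(c,r[k][:2]))
E
```

```text
t: 9.38
eef_pos: [0.6944, 0.1002, 0.0344]
tool_rot: [-0.69, 0.691, 0.151, -0.152]
contact_force: [-0.0, -2.0, -0.1]
gripper_width: 0.001
t: 9.55
eef_pos: [0.6946, 0.1013, 0.0345]
tool_rot: [0.691, -0.691, -0.151, 0.151]
contact_force: [-0.8, 0.2, -0.6]
gripper_width: 0.003
wrist lever_post 0.93 [299.2 259.9] [0.6859 0.1233 0.086 ]
wrist pointer_tip 0.74 [308.8 272.4] [0.7117 0.1511 0.048 ]
wrist pointer_aim 0.33 [507.1 212.1] [0.6144 0.2502 0.048 ]
wrist cone 0.61 [307.4 273.9] [0.7149 0.1523 0.045 ]
lever_post (np.float64(24.62), 0.0859)
pointer_tip (np.float64(31.46), 0.1217)
pointer_aim (np.float64(87.69), 0.1628)
cone (np.float64(31.15), 0.1251)
scene pointer_tip 0.88 [332.7 207.1] [0.7077 0.1323 0.048 ]
scene pointer_aim 0.65 [342.9 207.4] [0.719  0.1468 0.048 ]
pointer_tip (np.float64(24.14), 0.1094)
pointer_aim (np.float64(28.06), 0.1259)
```

View pics/wrist5.png

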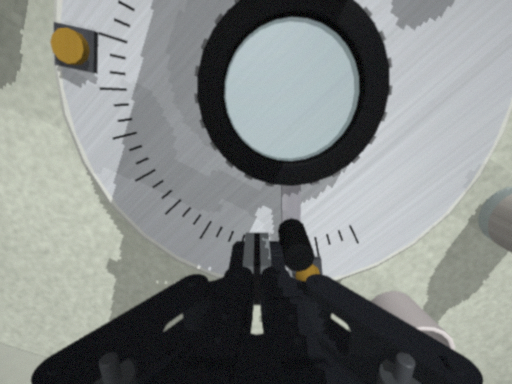

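The post is at about 24.6° and the cone, by averaged sightings, at about 30.9°. I'll push 5° more, slowly, then back off and lift for a measurement from higher up.

```bash
python3 -m crank '[{"linear":[0.0005,0,0.0015],"dr":[0,-1,0],"hand":-1},{"linear":[0.001,0,0.003],"dr":[0,-2,0],"hand":-1},{"linear":[0.001,0,0.0045],"dr":[0,-3,0],"hand":-1},{"linear":[0.0015,0,0.006],"dr":[0,-4,0],"hand":-1},{"linear":[0.0015,0,0.0075],"dr":[0,-5,0],"hand":-1},{"linear":[0.0015,0,0.0075],"dr":[0,-5,0],"hand":-1},{"linear":[0.0015,0,0.0075],"dr":[0,-5,0],"hand":-1}]'
python3 -m crank '[{"linear":[0,0,-0.01],"dr":[0,0,0],"hand":-1},{"linear":[0,0,-0.02],"dr":[0,0,0],"hand":-1},{"linear":[0,-0.03,-0.02],"dr":[0,0,0],"hand":-1},{"linear":[0,-0.07,-0.02],"dr":[0,0,0],"hand":-1},{"linear":[-0.02,-0.11,-0.015],"dr":[0,0,0],"hand":-1},{"linear":[-0.04,-0.14,0],"dr":[0,0,0],"hand":-1},{"linear":[-0.04,-0.14,0.02],"dr":[0,0,0],"hand":-1},{"linear":[-0.04,-0.14,0.02],"dr":[0,0,0],"hand":-1},{"linear":[-0.04,-0.14,0.02],"dr":[0,0,0],"hand":-1}]'
python3 - <<'E'
from h import *
c=np.load("ctr.npy")
print(bot.get_obs()["eef_pos"],bot.get_obs()["tool_rot"])
for n in ["wrist","wrist","top","scene"]:
    r=look(n,["lever_post","pointer_tip","pointer_aim","cone"],n+"6.png")
    for k in r: print(k,ang(c,r[k][:2]))
im=cv2.imread("pics/wrist6.png"); print(bot.place_of("wrist","button_top"))
cv2.imwrite("pics/w6c.png",cv2.resize(im[60:260,150:410],None,fx=3,fy=3,interpolation=3))
E
```

```text
t: 10.88
eef_pos: [0.6925, 0.1092, 0.0344]
tool_rot: [0.684, -0.683, -0.181, 0.181]
contact_force: [-0.5, -0.5, 0.4]
gripper_width: -0.004
t: 11.63
eef_pos: [0.6482, 0.1068, 0.175]
tool_rot: [0.684, -0.683, -0.182, 0.181]
contact_force: [-0.2, 0.4, -0.1]
gripper_width: 0.001
[0.64821015 0.10675627 0.1749751 ] [ 0.68353452 -0.68316286 -0.18216757  0.18133956]
wrist lever_post 0.63 [258.3 218.7] [0.6819 0.1284 0.086 ]
wrist pointer_tip 0.66 [258.2 226.3] [0.7058 0.1423 0.048 ]
wrist pointer_aim 0.77 [258.5 232.5] [0.7131 0.1469 0.048 ]
wrist pointer_aim 0.48 [146.5 101.6] [ 0.6366 -0.0372  0.048 ]
wrist cone 0.36 [259.8 235.7] [0.7176 0.1515 0.045 ]
lever_post (np.float64(28.89), 0.0845)
pointer_tip (np.float64(29.2), 0.1121)
pointer_aim (np.float64(29.43), 0.1208)
cone (np.float64(30.22), 0.127)
wrist lever_post 0.92 [261.7 220.1] [0.6806 0.13   0.086 ]
wrist pointer_tip 0.85 [259.8 229.5] [0.7075 0.1436 0.048 ]
wrist pointer_aim 0.8 [258.9 231.9] [0.711  0.1443 0.048 ]
wrist cone 0.59 [265.  236.6] [0.7142 0.1552 0.045 ]
lever_post (np.float64(30.28), 0.0842)
pointer_tip (np.float64(29.34), 0.1143)
pointer_aim (np.float64(28.81), 0.1177)
cone (np.float64(32.44), 0.126)
scene lever_post 0.58 [322.4 188. ] [0.6824 0.1232 0.086 ]
scene pointer_tip 0.87 [335.5 207.4] [0.7111 0.136  0.048 ]
scene pointer_aim 0.95 [340.5 204.5] [0.7118 0.1476 0.048 ]
scene cone 0.52 [342.2 206.4] [0.7155 0.149  0.045 ]
lever_post (np.float64(25.59), 0.0826)
pointer_tip (np.float64(25.11), 0.114)
pointer_aim (np.float64(30.02), 0.12)
cone (np.float64(29.74), 0.1239)
[{'xy': [340.2, 72.4], 'score': 0.86}]
```

View pics/w6c.png

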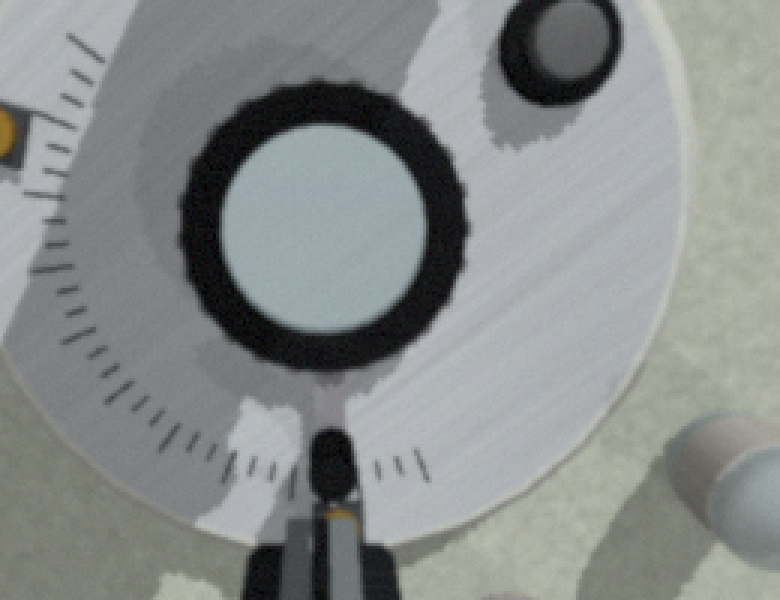

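The fingers hide the cone in this crop, with the post at (332,465) and the cone just behind the fingertips at (342,520). I'll shift sideways for a clear view.

```bash
python3 -m crank '[{"linear":[-0.01,0,-0.02],"dr":[0,0,0],"hand":-1},{"linear":[-0.02,0,-0.04],"dr":[0,0,0],"hand":-1},{"linear":[-0.03,0,-0.06],"dr":[0,0,0],"hand":-1},{"linear":[-0.03,0,-0.06],"dr":[0,0,0],"hand":-1},{"linear":[-0.03,0,-0.06],"dr":[0,0,0],"hand":-1}]'
python3 - <<'E'
from h import *
c=np.load("ctr.npy"); print(bot.get_obs()["eef_pos"])
for i in range(4):
    r=look("wrist",["lever_post","pointer_tip","pointer_aim","cone","button_top"],"wrist7.png")
    for k in r: print(k,ang(c,r[k][:2]))
im=cv2.imread("pics/wrist7.png")
cv2.imwrite("pics/w7c.png",cv2.resize(im[60:260,190:450],None,fx=3,fy=3,interpolation=3))
E
```

```text
t: 13.1
eef_pos: [0.6518, 0.0373, 0.1745]
tool_rot: [-0.684, 0.684, 0.18, -0.18]
contact_force: [-0.1, -0.5, -0.1]
gripper_width: 0.001
[0.65181309 0.03728972 0.17446039]
wrist lever_post 0.73 [316.6 244.1] [0.6801 0.1313 0.086 ]
wrist lever_post 0.59 [307.4 257.4] [0.6997 0.1316 0.086 ]
wrist pointer_tip 0.89 [306.8 249.2] [0.7066 0.1433 0.048 ]
wrist pointer_aim 0.63 [306.8 254.6] [0.7133 0.1477 0.048 ]
wrist cone 0.63 [308.2 254.8] [0.714  0.1509 0.045 ]
wrist cone 0.49 [171.5  42.8] [ 0.5739 -0.1071  0.045 ]
wrist button_top 0.78 [397.1 102.1] [0.5095 0.124  0.062 ]
lever_post (np.float64(31.18), 0.0844)
pointer_tip (np.float64(29.46), 0.1134)
pointer_aim (np.float64(29.69), 0.1214)
cone (np.float64(30.85), 0.1236)
button_top (np.float64(159.69), 0.1049)
wrist lever_post 0.56 [308.5 242.6] [0.6823 0.126  0.086 ]
wrist pointer_tip 0.9 [303.8 250.4] [0.7092 0.1448 0.048 ]
wrist pointer_aim 0.65 [302.7 252.7] [0.7128 0.1454 0.048 ]
wrist pointer_aim 0.41 [199.8 130.4] [ 0.6388 -0.0394  0.048 ]
wrist cone 0.54 [306.2 259.3] [0.7202 0.1564 0.045 ]
wrist button_top 0.61 [391.6 103.1] [
[... 718 characters left out ...]
oat64(29.03), 0.1137)
cone (np.float64(31.31), 0.1241)
button_top (np.float64(158.77), 0.1079)
wrist lever_post 0.97 [313.8 244.2] [0.6813 0.1307 0.086 ]
wrist lever_post 0.15 [202.3 132.3] [ 0.6321 -0.033   0.086 ]
wrist pointer_tip 0.75 [304.6 250.8] [0.7095 0.1443 0.048 ]
wrist pointer_aim 0.68 [307.2 252.3] [0.7097 0.1485 0.048 ]
wrist cone 0.49 [306.6 256.3] [0.7164 0.1526 0.045 ]
wrist button_top 0.88 [392.9 102.3] [0.5114 0.1219 0.062 ]
wrist button_top 0.19 [201.6 132.9] [ 0.6375 -0.0364  0.062 ]
lever_post (np.float64(30.4), 0.0852)
pointer_tip (np.float64(29.17), 0.1164)
pointer_aim (np.float64(30.88), 0.1186)
cone (np.float64(30.91), 0.1265)
button_top (np.float64(160.42), 0.1024)
```

View pics/w7c.png

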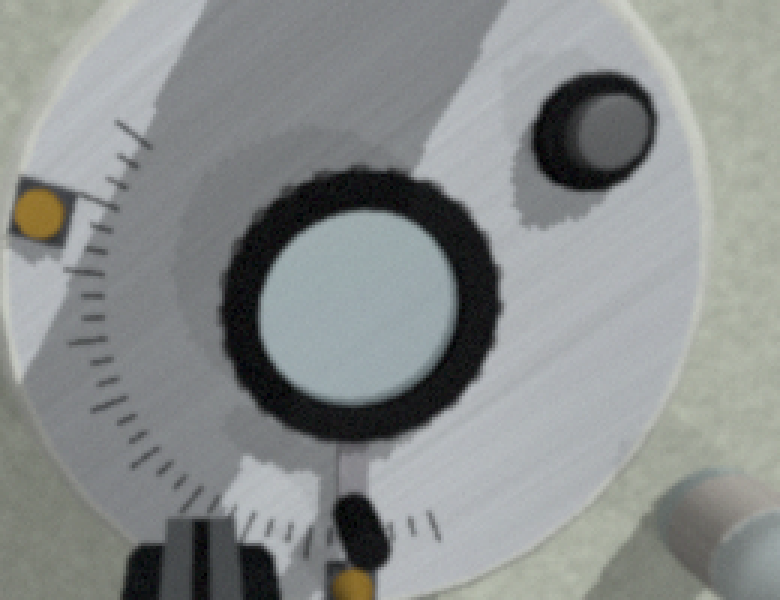

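The bar, post and cone are nearly in line; in the crop the bar is at (353,465) and the rider at (352,575). The networks scatter by a degree or two: pointer about 29.4°, cone about 31°. I'll measure the lever bar and the cone's rider directly in a rectified polar image.

```bash
cat > polar.py <<'E'
from h import *
def polar(fn):
    C=cam("wrist"); K,k1,R,t=C
    im=np.mean([bot.read_camera("wrist").astype(np.float32) for _ in range(6)],0).astype(np.float32)
    g=cv2.cvtColor(im.astype(np.uint8),cv2.COLOR_BGR2GRAY)
    c0=np.load("ctr.npy")
    def proj(X):
        c=X@R.T+t; s=c[...,:2]/c[...,2:]; s=s*(1+k1*(s**2).sum(-1,keepdims=True))
        return (s@K[:2,:2].T+K[:2,2]).astype(np.float32)
    # axis: inner glass / outer ring edge, fit circle at z=.06
    ctr=c0.copy()
    for _ in range(3):
        pts=[]
        for a in np.radians(np.arange(60,355,3)):   # avoid lever side
            rr=np.arange(.044,.06,.0003); X=np.c_[ctr[0]+rr*np.cos(a),ctr[1]+rr*np.sin(a),0*rr+.06]
            v=cv2.remap(g,proj(X)[None],None,1)[0].astype(float); d=np.gradient(cv2.GaussianBlur(v[None],(9,1),0)[0])
            if d.max()>3: r=rr[d.argmax()]; pts.append(ctr+r*np.array([np.cos(a),np.sin(a)]))
        W=np.array(pts)
        for _ in range(3):
            s=np.linalg.lstsq(np.c_[2*W,np.ones(len(W))],(W**2).sum(1),rcond=None)[0]; rad=np.sqrt(s[2]+s[:2]@s[:2])
            e=abs(np.hypot(*(W-s[:2]).T)-rad); W=W[e<=max(.001,2*np.median(e))]
        ctr=s[:2]
    print("axis",ctr.round(4),"r",rad.round(4),len(W))
    A=np.radians(np.arange(15,47,.1)); rows=[]
    rs=np.arange(.050,.140,.0003)
    for r in rs:
        z=.052 if r<.08 else (.048 if r<.1135 else .045)
        rows.append(np.c_[ctr[0]+r*np.cos(A),ctr[1]+r*np.sin(A),0*A+z])
    P=cv2.remap(im,proj(np.array(rows)),None,1)
    cv2.imwrite("pics/"+fn,cv2.resize(np.clip(P*1.3,0,255).astype(np.uint8),(640,600)))
    return P,rs
E
python3 - <<'E'
from polar import *
P,rs=polar("pol1.png")
print(bot.get_obs()["t"])
np.save("P.npy",P)
E
```

```text
axis [0.6087 0.0831] r 0.0519 76
14.6
```

View pics/pol1.png

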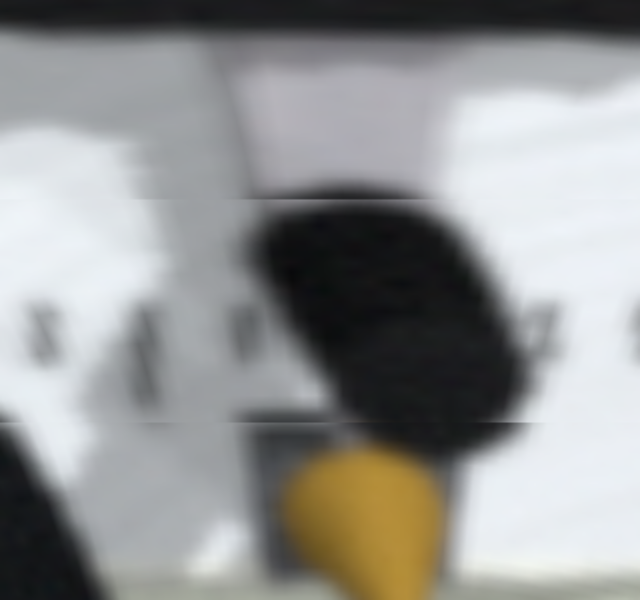

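In the polar picture (20 px/deg from 15°) the bar centre is near px 344 and the rider centre near px 359, about 0.75° apart. The ring's side wall biases the axis fit from this angle. I'll move the camera directly over the lever line, where height parallax vanishes, and fit there.

```bash
python3 -m crank '[{"linear":[0.025,0,0.016],"dr":[0,0,0],"hand":-1},{"linear":[0.05,0,0.032],"dr":[0,0,0],"hand":-1},{"linear":[0.075,0,0.048],"dr":[0,0,0],"hand":-1},{"linear":[0.1,0,0.064],"dr":[0,0,0],"hand":-1},{"linear":[0.1,0,0.064],"dr":[0,0,0],"hand":-1},{"linear":[0.1,0,0.064],"dr":[0,0,0],"hand":-1}]'
python3 - <<'E'
from polar import *
print(bot.get_obs()["eef_pos"])
P,rs=polar("pol2.png"); np.save("P2.npy",P)
g=P.mean(2); b=P[...,0]-P[...,2]
for lo,hi in ((.056,.06),(.06,.066),(.066,.072),(.072,.076),(.078,.082),(.088,.092),(.106,.112),(.115,.119),(.122,.128),(.13,.134)):
    v=cv2.GaussianBlur(g[(rs>lo)&(rs<hi)].mean(0)[None],(15,1),0)[0]; d=np.gradient(v)
    i=[k for k in range(3,len(d)-3) if abs(d[k])==abs(d[k-3:k+4]).max() and abs(d[k])>.8]
    print(lo,hi,[(round(15+k*.1,1),round(d[k],1)) for k in i])
C=cam("wrist")
o=(P[...,2]-P[...,0]); ys,xs=np.where(o>60); print("brass ang",15+.1*xs.mean(),rs[ys].min(),rs[ys].max())
E
```

```text
t: 15.1
eef_pos: [0.7067, 0.1473, 0.1737]
tool_rot: [0.684, -0.683, -0.182, 0.183]
contact_force: [0.4, -0.4, -0.5]
gripper_width: 0.0
[0.70670673 0.14726301 0.17371348]
axis [0.6097 0.0882] r 0.0515 97
0.056 0.06 []
0.06 0.066 []
0.066 0.072 [(37.0, np.float32(1.2))]
0.072 0.076 [(22.8, np.float32(-1.5)), (33.9, np.float32(1.1)), (36.6, np.float32(1.7))]
0.078 0.082 [(23.9, np.float32(-2.3)), (27.3, np.float32(-2.6)), (36.9, np.float32(5.2))]
0.088 0.092 [(24.5, np.float32(-3.2)), (26.0, np.float32(-3.9)), (38.2, np.float32(5.9))]
0.106 0.112 [(15.4, np.float32(1.0)), (20.2, np.float32(-2.4)), (22.5, np.float32(-1.5)), (23.7, np.float32(2.1)), (30.7, np.float32(0.9)), (33.1, np.float32(1.8)), (37.4, np.float32(-1.8)), (38.6, np.float32(3.5))]
0.115 0.119 [(15.4, np.float32(0.9)), (19.7, np.float32(-2.2)), (27.7, np.float32(-3.1)), (31.3, np.float32(1.0)), (38.3, np.float32(5.5))]
0.122 0.128 [(18.5, np.float32(-2.2)), (28.0, np.float32(-3.2)), (30.4, np.float32(1.1)), (38.0, np.float32(5.2))]
0.13 0.134 [(17.5, np.float32(-2.5)), (25.4, np.float32(1.6)), (28.0, np.float32(-5.0)), (32.0, np.float32(1.7)), (33.9, np.float32(-1.2)), (37.7, np.float32(5.8))]
brass ang 32.86271596406358 0.11630000000000036 0.13400000000000045
```

View pics/pol2.png

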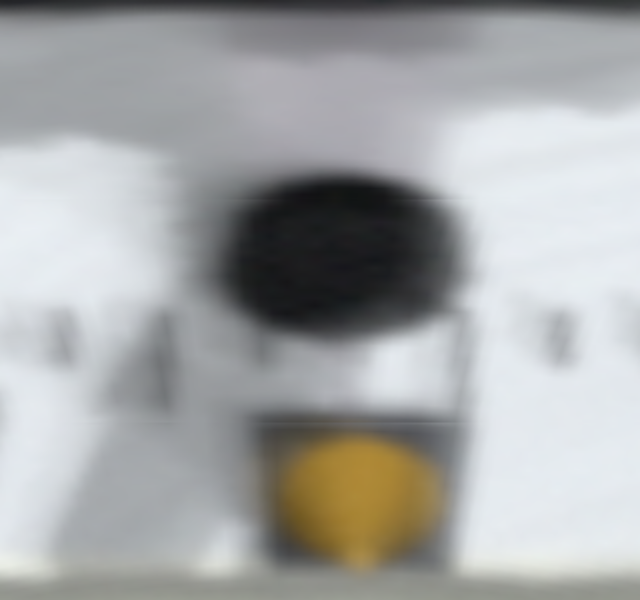

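With the camera over the lever line, the cone and rider sit at px 360 (33.0°) and the post and pointer at px 344 (about 32.1°). About +0.9° remains, or 2 mm at the marker. That is within tolerance, but I'll take it up with one slow nudge from behind.

```bash
python3 -m crank '[{"linear":[-0.015,0,-0.024],"dr":[0,0,0],"hand":-1},{"linear":[-0.03,0.01,-0.046],"dr":[0,0,0],"hand":-1},{"linear":[-0.03,0.04,-0.046],"dr":[0,0,0],"hand":-1},{"linear":[-0.03,0.075,-0.046],"dr":[0,-1,0],"hand":-1},{"linear":[-0.03,0.11,-0.046],"dr":[0,-1,0],"hand":-1},{"linear":[-0.03,0.135,-0.046],"dr":[0,-1,0],"hand":-1},{"linear":[-0.03,0.14,-0.046],"dr":[0,-1,0],"hand":-1},{"linear":[-0.03,0.14,-0.040],"dr":[0,-1,0],"hand":-1},{"linear":[-0.03,0.14,-0.034],"dr":[0,-1,0],"hand":-1},{"linear":[-0.03,0.14,-0.030],"dr":[0,-1,0],"hand":-1}]'
python3 -m crank '[{"linear":[0,0,0.002],"dr":[0,0,0],"hand":-1},{"linear":[0,0,0.004],"dr":[0,0,0],"hand":-1},{"linear":[0,0,0.005],"dr":[0,0,0],"hand":-1},{"linear":[0,0,0.006],"dr":[0,0,0],"hand":-1},{"linear":[0,0,0.0065],"dr":[0,0,0],"hand":-1},{"linear":[0,0,0.007],"dr":[0,0,0],"hand":-1},{"linear":[0,0,0.0075],"dr":[0,0,0],"hand":-1},{"linear":[0,0,0.0075],"dr":[0,0,0],"hand":-1},{"linear":[0,0,0.0075],"dr":[0,0,0],"hand":-1}]'
python3 -m crank '[{"linear":[0,0,-0.008],"dr":[0,0,0],"hand":-1},{"linear":[0,0,-0.02],"dr":[0,0,0],"hand":-1},{"linear":[0,-0.03,-0.022],"dr":[0,0,0],"hand":-1},{"linear":[0,-0.07,-0.022],"dr":[0,0,0],"hand":-1},{"linear":[0,-0.11,-0.022],"dr":[0,0,0],"hand":-1},{"linear":[0.015,-0.14,0],"dr":[0,1,0],"hand":-1},{"linear":[0.03,-0.14,0.0225],"dr":[0,1,0],"hand":-1},{"linear":[0.03,-0.14,0.0225],"dr":[0,1,0],"hand":-1},{"linear":[0.03,-0.14,0.0225],"dr":[0,1,0],"hand":-1},{"linear":[0.03,-0.14,0.0225],"dr":[0,1,0],"hand":-1}]'
python3 - <<'E'
from polar import *
print(bot.get_obs()["eef_pos"])
P,rs=polar("pol3.png"); P0=np.load("P2.npy")
for Q in (P0,P):
    o=(Q[...,2]-Q[...,0]); ys,xs=np.where(o>60)
    k=(Q.max(2)<70)&(rs[:,None]>.077)&(rs[:,None]<.1); xk=np.where(k[:, 40:280])[1]+40
    print("brass",15+.1*xs.mean(),"post",15+.1*xk.mean(), 15+.1*np.median(xk))
for z in range(2): look("wrist",["button_top","pointer_tip","cone"])
E
```

```text
t: 16.23
eef_pos: [0.697, 0.105, 0.037]
tool_rot: [0.682, -0.682, -0.189, 0.186]
contact_force: [0.5, 0.1, 0.4]
gripper_width: 0.0
t: 16.98
eef_pos: [0.6922, 0.1095, 0.0346]
tool_rot: [-0.682, 0.682, 0.187, -0.187]
contact_force: [0.0, -1.5, 0.9]
gripper_width: -0.002
t: 17.82
eef_pos: [0.7059, 0.1433, 0.1735]
tool_rot: [-0.683, 0.684, 0.181, -0.182]
contact_force: [-0.5, -0.8, -1.3]
gripper_width: 0.0
[0.70593265 0.14325447 0.17349513]
axis [0.6093 0.0847] r 0.0516 97
brass 32.86271596406358 post 31.548582887700537 31.5
brass 32.95524701323862 post 31.959633501096917 32.0
wrist pointer_tip 0.63 [255.8 173.5] [0.7051 0.142  0.048 ]
wrist pointer_tip 0.63 [252.3  69.7] [0.6098 0.0838 0.048 ]
wrist cone 0.43 [262.8 185. ] [0.7141 0.1568 0.045 ]
wrist pointer_tip 0.84 [253.6 172.9] [0.7059 0.1405 0.048 ]
wrist cone 0.53 [260.1 183.9] [0.7146 0.1544 0.045 ]
```

```bash
python3 - <<'E'
from polar import *
print(bot.get_obs()["eef_pos"])
P,rs=polar("pol4.png"); np.save("P4.npy",P)
g=P.mean(2)
o=(P[...,2]-P[...,0]); ys,xs=np.where(o>60); print("brass",15+.1*xs.mean())
def edge(lo,hi,thr,a0=18,a1=44):
    v=g[(rs>lo)&(rs<hi)].mean(0); i=np.where(v<thr)[0]; i=i[(i>(a0-15)*10)&(i<(a1-15)*10)]; return 15+.1*i.min(),15+.1*i.max(),(30+.1*(i.min()+i.max()))/2
for thr in (60,80,100): print("post",thr,*[np.round(edge(a,a+.004,thr),1) for a in (.079,.083,.087,.091)])
for thr in (80,100,120): print("rider",thr,*[np.round(edge(a,a+.003,thr,22),1) for a in (.1155,.12,.125,.130)])
np.set_printoptions(linewidth=250)
for a in (.054,.058,.062,.066,.1005,.104,.107,.110): print(a,g[(rs>a)&(rs<a+.003)].mean(0)[60:300:8].astype(int))
C=cam("wrist")
for z in range(4): bot.read_camera("wrist"); print([ (n,np.round(d["xy"],1)) for n in ("lever_post","pointer_tip","cone","pointer_aim") for d in bot.place_of("wrist",n)[:1]])
E
```

```text
[0.70614312 0.14466258 0.17444309]
axis [0.6094 0.0841] r 0.0516 99
brass 32.88042773817239
post 60 [27.4 36.4 31.9] [26.6 37.3 32. ] [26.2 37.5 31.8] [26.3 37.4 31.8]
post 80 [26.9 36.8 31.8] [26.2 37.6 31.9] [25.9 37.8 31.8] [25.9 37.6 31.8]
post 100 [26.4 37.1 31.8] [25.8 37.8 31.8] [25.4 38.  31.7] [25.5 37.8 31.6]
rider 80 [27.5 37.3 32.4] [27.8 37.  32.4] [28.  36.7 32.4] [28.1 36.8 32.4]
rider 100 [27.2 37.6 32.4] [27.4 37.4 32.4] [27.6 37.2 32.4] [27.8 37.1 32.4]
rider 120 [26.1 37.9 32. ] [26.7 37.7 32.2] [27.  37.5 32.2] [27.6 37.3 32.4]
0.054 [124 124 124 124 123 121 114 109 104 101  99  98  98  98  98  97  97  98  98  99 101 108 119 126 130 131 132 132 132 133]
0.058 [124 124 124 124 124 124 125 127 129 129 124 120 120 125 125 123 118 119 123 128 130 130 132 134 134 134 133 132 132 131]
0.062 [124 124 125 126 125 125 127 131 136 137 137 135 133 132 132 133 133 134 134 133 132 132 131 131 132 133 134 136 136 135]
0.066 [124 124 123 122 122 122 123 127 133 136 136 135 133 132 133 133 133 133 134 135 140 147 158 165 166 167 174 177 172 164]
0.1005 [153 118  87 108 128 129 12
[... 229 characters left out ...]
[140 114  80 101 119 120 119 119 120 121 123 126 126 125 133 154 174 178 178 177 150 123 162 179 180 180 179 179 179 178]
0.11 [131 115  95 109 118 119 120 119 115 109 105 103 105 115 120 130 143 144 145 146 124 116 164 178 179 179 179 179 178 178]
[('lever_post', array([258.1, 154.7])), ('pointer_tip', array([257.1, 175.5])), ('cone', array([258. , 185.1]))]
[('lever_post', array([254.1, 156.3])), ('pointer_tip', array([258. , 175.3])), ('cone', array([258.4, 182. ]))]
[('lever_post', array([256.8, 157.3])), ('pointer_tip', array([256.2, 175.5])), ('cone', array([259. , 182.2]))]
[('lever_post', array([256.1, 158.1])), ('pointer_tip', array([255.8, 174.4])), ('cone', array([258.9, 182.4]))]
```

The lever is settled: post at 31.8° and rider at 32.4°, a residual of about 0.6° or 1.3 mm at the marker, well inside 4 mm. Now the button. I'll hover slightly beyond it so that it shows clear of the fingers, and measure.

```bash
python3 -m crank '[{"linear":[-0.024,0,0.013],"dr":[0,0,0],"hand":-1},{"linear":[-0.047,0,0.026],"dr":[0,0,0],"hand":-1},{"linear":[-0.07,0,0.039],"dr":[0,0,0],"hand":-1},{"linear":[-0.094,0,0.052],"dr":[0,0,0],"hand":-1},{"linear":[-0.118,0,0.065],"dr":[0,0,0],"hand":-1},{"linear":[-0.141,0,0.078],"dr":[0,0,0],"hand":-1},{"linear":[-0.141,0,0.078],"dr":[0,0,0],"hand":-1},{"linear":[-0.141,0,0.078],"dr":[0,0,0],"hand":-1},{"linear":[-0.141,0,0.078],"dr":[0,0,0],"hand":-1}]'
python3 - <<'E'
from h import *
o=bot.get_obs(); print(o["t"],o["eef_pos"]); q=o["tool_rot"];R=Rot.from_quat([q[1],q[2],q[3],q[0]]).as_matrix()
B=[]
for z in range(3):
    r=look("wrist",["button_top"]); 
    if r: B.append(r["button_top"])
b=np.median(B,0); print("tool shift to button",(R.T@(b-o["eef_pos"])).round(4))
E
```

```text
t: 20.57
eef_pos: [0.546, 0.1426, 0.1749]
tool_rot: [-0.683, 0.683, 0.182, -0.181]
contact_force: [0.4, -0.8, 0.0]
gripper_width: -0.002
20.5667 [0.54595664 0.14258566 0.1749239 ]
wrist button_top 0.67 [255.7 140.1] [0.51   0.1211 0.062 ]
wrist button_top 0.89 [258.8 141.6] [0.5099 0.1247 0.062 ]
wrist button_top 0.61 [257.1 140.8] [0.5097 0.1226 0.062 ]
tool shift to button [-0.0414  0.1129  0.0006]
```

```bash
python3 -m crank '[{"linear":[-0.02,0.02,0],"dr":[0,0,0],"hand":-1},{"linear":[-0.041,0.04,0],"dr":[0,0,0],"hand":-1},{"linear":[-0.041,0.07,0],"dr":[0,0,0],"hand":-1},{"linear":[-0.041,0.1,0],"dr":[0,0,0],"hand":-1},{"linear":[-0.041,0.12,0],"dr":[0,0,0],"hand":-1},{"linear":[-0.041,0.13,0],"dr":[0,0,0],"hand":-1},{"linear":[-0.041,0.13,0],"dr":[0,0,0],"hand":-1},{"linear":[-0.041,0.13,0],"dr":[0,0,0],"hand":-1}]'
python3 -m crank '[{"linear":[0,0.001,0],"dr":[0,0,0],"hand":-1},{"linear":[0,0.002,0],"dr":[0,0,0],"hand":-1},{"linear":[0,0.003,0],"dr":[0,0,0],"hand":-1},{"linear":[0,0.004,0],"dr":[0,0,0],"hand":-1},{"linear":[0,0.004,0],"dr":[0,0,0],"hand":-1}]'
python3 -m crank '[{"linear":[0,0.001,0],"dr":[0,0,0],"hand":-1},{"linear":[0,0.002,0],"dr":[0,0,0],"hand":-1},{"linear":[0,0.003,0],"dr":[0,0,0],"hand":-1},{"linear":[0,0.004,0],"dr":[0,0,0],"hand":-1},{"linear":[0,0.004,0],"dr":[0,0,0],"hand":-1}]'
python3 -m crank '[{"linear":[0,0.001,0],"dr":[0,0,0],"hand":-1},{"linear":[0,0.002,0],"dr":[0,0,0],"hand":-1},{"linear":[0,0.003,0],"dr":[0,0,0],"hand":-1},{"linear":[0,0.003,0],"dr":[0,0,0],"hand":-1}]'
```

```text
t: 21.53
eef_pos: [0.5098, 0.1223, 0.0446]
tool_rot: [-0.683, 0.683, 0.181, -0.181]
contact_force: [0.5, -0.2, 0.6]
gripper_width: -0.001
t: 21.95
eef_pos: [0.5096, 0.1223, 0.0407]
tool_rot: [0.684, -0.683, -0.181, 0.181]
contact_force: [-0.5, -0.2, -0.6]
gripper_width: 0.003
t: 22.37
eef_pos: [0.5092, 0.1221, 0.0361]
tool_rot: [-0.683, 0.683, 0.181, -0.181]
contact_force: [-0.1, 0.3, 0.2]
gripper_width: 0.0
t: 22.7
eef_pos: [0.5092, 0.1221, 0.0332]
tool_rot: [-0.683, 0.683, 0.181, -0.181]
contact_force: [0.2, 0.2, -0.2]
gripper_width: 0.004
```

```bash
for i in 1 2; do :; done; python3 -m crank '[{"linear":[0,0.001,0],"dr":[0,0,0],"hand":-1},{"linear":[0,0.002,0],"dr":[0,0,0],"hand":-1},{"linear":[0,0.003,0],"dr":[0,0,0],"hand":-1},{"linear":[0,0.003,0],"dr":[0,0,0],"hand":-1}]'
python3 -m crank '[{"linear":[0,0.001,0],"dr":[0,0,0],"hand":-1},{"linear":[0,0.002,0],"dr":[0,0,0],"hand":-1},{"linear":[0,0.003,0],"dr":[0,0,0],"hand":-1},{"linear":[0,0.003,0],"dr":[0,0,0],"hand":-1}]'
python3 - <<'E'
from h import *
r=bot.read_camera("wrist"); print(bot.search_frame("wrist","button")[:1],bot.get_obs()["contact_force"])
E
```

```text
t: 23.03
eef_pos: [0.5093, 0.1221, 0.0302]
tool_rot: [-0.683, 0.683, 0.181, -0.181]
contact_force: [-0.8, 1.3, -0.4]
gripper_width: -0.004
t: 23.37
eef_pos: [0.5094, 0.1222, 0.0273]
tool_rot: [0.683, -0.683, -0.181, 0.181]
contact_force: [-0.9, -0.5, 0.2]
gripper_width: 0.001
[{'extent': [237.7, 219.5, 278.9, 239.2], 'score': 0.96}] [0.8898596  0.15233541 0.27759047]
```

```bash
python3 -m crank '[{"linear":[0,0.001,0],"dr":[0,0,0],"hand":-1},{"linear":[0,0.002,0],"dr":[0,0,0],"hand":-1},{"linear":[0,0.003,0],"dr":[0,0,0],"hand":-1},{"linear":[0,0.003,0],"dr":[0,0,0],"hand":-1}]'
python3 -m crank '[{"linear":[0,0.001,0],"dr":[0,0,0],"hand":-1},{"linear":[0,0.002,0],"dr":[0,0,0],"hand":-1},{"linear":[0,0.002,0],"dr":[0,0,0],"hand":-1}]'
```

```text
t: 23.8
eef_pos: [0.5094, 0.1222, 0.0243]
tool_rot: [0.683, -0.683, -0.181, 0.181]
contact_force: [-0.5, 0.4, 1.9]
gripper_width: -0.0
t: 24.05
eef_pos: [0.5094, 0.1222, 0.0223]
tool_rot: [0.683, -0.683, -0.181, 0.181]
contact_force: [-0.0, 0.3, 2.8]
gripper_width: -0.001
```

Contact is at about 26 mm reported, and the force is rising as the spring should. Pressing on to the stop.

```bash
python3 -m crank '[{"linear":[0,0.001,0],"dr":[0,0,0],"hand":-1},{"linear":[0,0.002,0],"dr":[0,0,0],"hand":-1},{"linear":[0,0.002,0],"dr":[0,0,0],"hand":-1}]'
python3 -m crank '[{"linear":[0,0.001,0],"dr":[0,0,0],"hand":-1},{"linear":[0,0.001,0],"dr":[0,0,0],"hand":-1}]'
```

```text
t: 24.3
eef_pos: [0.5095, 0.1222, 0.0211]
tool_rot: [0.684, -0.683, -0.181, 0.181]
contact_force: [-3.6, -1.3, 11.6]
gripper_width: 0.0
t: 24.47
eef_pos: [0.5096, 0.1223, 0.0209]
tool_rot: [0.684, -0.683, -0.181, 0.181]
contact_force: [-6.6, -1.6, 20.1]
gripper_width: -0.002
```

A hard stop at 20 N after about 6 mm of travel: the button is fully in. I'll release straight up and check the ring and button.

```bash
python3 -m crank '[{"linear":[0,-0.005,0],"dr":[0,0,0],"hand":-1},{"linear":[0,-0.015,0],"dr":[0,0,0],"hand":-1},{"linear":[0,-0.04,0],"dr":[0,0,0],"hand":-1},{"linear":[0,-0.075,0],"dr":[0,0,0],"hand":-1},{"linear":[0,-0.11,0],"dr":[0,0,0],"hand":-1},{"linear":[0,-0.145,0],"dr":[0,0,0],"hand":-1},{"linear":[0,-0.155,0],"dr":[0,0,0],"hand":-1},{"linear":[0,-0.155,0],"dr":[0,0,0],"hand":-1}]'
python3 -m crank '[{"linear":[0.03,0,-0.013],"dr":[0,0,0],"hand":-1},{"linear":[0.06,0,-0.026],"dr":[0,0,0],"hand":-1},{"linear":[0.09,0,-0.039],"dr":[0,0,0],"hand":-1},{"linear":[0.12,0,-0.052],"dr":[0,0,0],"hand":-1},{"linear":[0.15,0,-0.065],"dr":[0,0,0],"hand":-1},{"linear":[0.182,0,-0.078],"dr":[0,0,0],"hand":-1},{"linear":[0.182,0,-0.078],"dr":[0,0,0],"hand":-1},{"linear":[0.182,0,-0.078],"dr":[0,0,0],"hand":-1},{"linear":[0.182,0,-0.078],"dr":[0,0,0],"hand":-1}]'
python3 - <<'E'
from polar import *
P,rs=polar("pol5.png"); g=P.mean(2)
def edge(lo,hi,thr,a0=18,a1=44):
    v=g[(rs>lo)&(rs<hi)].mean(0); i=np.where(v<thr)[0]; i=i[(i>(a0-15)*10)&(i<(a1-15)*10)]; return (30+.1*(i.min()+i.max()))/2
print("post",[round(edge(a,a+.004,80),1) for a in (.079,.083,.087,.091)],"rider",[round(edge(a,a+.003,90,22),1) for a in (.1155,.12,.125,.130)])
look("top",["amber_bottle","clear_bottle","cup"])
print(bot.get_obs()["contact_force"],bot.get_obs()["t"])
E
```

```text
t: 25.13
eef_pos: [0.5116, 0.1229, 0.1779]
tool_rot: [0.684, -0.683, -0.184, 0.179]
contact_force: [0.4, -0.5, -0.6]
gripper_width: 0.002
t: 25.88
eef_pos: [0.7048, 0.1443, 0.1722]
tool_rot: [0.683, -0.683, -0.18, 0.183]
contact_force: [-0.1, 0.1, -0.2]
gripper_width: -0.0
axis [0.609  0.0841] r 0.0514 99
post [np.float64(31.8), np.float64(31.9), np.float64(31.8), np.float64(31.6)] rider [np.float64(32.4), np.float64(32.4), np.float64(32.4), np.float64(32.4)]
top amber_bottle 0.65 [344.2 213.7] [ 0.5714 -0.1335  0.    ]
[ 0.70708253 -0.91626511 -0.13952167] 26.3833
```

```bash
python3 -c "
from station import bot
print(bot.hand_in())"
```

```text
the job is handed in; nothing more can be done
None
```

I set the ring by pushing the lever post with the outside of the shut fingers until its pointer lined up with the cone marker. I then pressed the button fully in and let it out, and handed the job in at about 26.4 s. `hand_in` reports no verdict.

**Ring:** My last picture, taken after the button press, put the post at about 31.8° and the cone's rider at 32.4°. That is roughly 0.6° off, or 1.3 mm at the marker against the 4 mm allowed. The ring had not moved since before the press. The measures disagree a little: the brass cone itself, which stands higher, reads about 1° off, and the networks scattered by 1–2°.

**Button:** The force rose like a spring and hit a hard stop after about 6 mm of travel, at 20 N. It returned to about 0 N once I lifted off. I did not measure that the button came back out; I rely on its spring for that.

**First pass missed the post:** The fingertips turned out to sit about 35 mm behind the reported tool point. My first sweep, with that point at z = 64 mm, therefore passed over the post without turning it. By the reported pose, the grasp point went inside the zone where the post counts as taken between the fingers. By the cameras it was well above. I can't tell how the judge sees that.

**Bottles and cup:** I never sent the arm near them. In the last top view the network found only the amber bottle, about 10 mm from its first fix, which is about the detector's scatter. It did not report the clear bottle or the cup in that view, so neither was rechecked.

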